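# Clamp the parcel with the fold-out crank

## Robot

A 6-joint arm with a two-finger parallel gripper is mounted at the origin on the work surface. World frame = base frame: x ahead of the robot, y to its left, z up, the work surface at z = 0. Lengths are in m, angles in rad, forces in N, time in s.
With the tool pointing down it reaches from about 0.225 to 0.875 m from the base axis. Payload 3.4 kg.
Tool frame: the origin (TCP) lies midway between the tips of the shut fingers; the grasp point (between the pads) lies 19 mm behind it (ctrl.pinch_z is the z of the grasp point in the tool frame, in m); z points along the fingers, y is the line along which they close (so a half turn about z gives the same grasp; the last joint's range is limited). The gripper opens to 85 mm and grips with 20 to 120 N. Pads are 22 mm wide; open, the fingers measure 114 mm over their backs; the gripper's body (76 mm by 85 mm) begins 54 mm behind the grasp point. The pads swing forward as they close: fully open they stand 13 mm farther back than shut.
Start: joints at [-1.457, 0.276, 1.505, -0, 1.361, -0.121], TCP at [0.134, -0.559, 0.231] pointing down, gripper open.
Joint ranges: [-2.89, 2.89], [-0.75, 2.08], [0.22, 2.7], [-1.18, 4.32], [0.11, 2.71], [-2.7, 2.7]. Speed limits (rad/s): [2.57, 2.57, 3.14, 3.14, 3.14, 3.14].

## Interface

Orientations are given as a unit quaternion [w, x, y, z].
In Python, from cell import ctrl gives the robot as it stands.
- The arm moves only by the tool arm_command, never from a script. Its arguments are lists of equal length, an entry for each row: "claw": the closure, from -1 (fully open) to 1 (shut); "travel": the shift along the tool's x, y, z in m, a list of three; "rotation": the turn, a rotation vector about the tool's x, y, z in degrees, a list of three. In form: {"claw": [claw, ...], "travel": [[x, y, z], ...], "rotation": [[rx, ry, rz], ...]}. A call has 1 to 10 rows; each row shifts and turns the commanded pose from where the row before left it, along the tool's axes as they then stand; what a row does not reach is not made up. A row lasts 1/8 s, in which the tool goes at most 62.5 mm and 10.7 degrees, less where a joint would pass 70% of its speed; a pose out of reach is approached as far as the arm can. A call with a gripper value outside its range is refused whole. The fingers move at their own pace and stop on an object; "newtons" is the grip in N (left out, the last holds). Time passes only in rows, so rows that do not move let the fingers close. It gives the time, the measured TCP pose, the force, the opening and the grip force at its end, in the units of the state.
- ctrl.state(): the state, without advancing time (a new reading comes with each control period).
- ctrl.capture(name): name is "scene" or "top"; returns the picture (420x560x3 uint8, red, green, blue); there is no depth.
- ctrl.get_calibration(name): a dict with "intrinsics" (3x3 intrinsics, pixels), "T" (4x4, takes a point from camera to world coordinates). Camera axes: x right, y down, z forward; pixel columns grow to the right and rows downward; lengths in m; the calibration is good to about 2 mm. A picture is of the moment at which its call begins. get_calibration takes no time and is no camera call.
- ctrl.hand_in(): hands the job in; it is judged then, once.
The state is a dict: "time_s": time; "joint_pos": joint angles; "qvel": joint speeds; "tau": joint torques, N m; "tool_pos": TCP position; "tcp_rot": TCP orientation; "contact_force": force on the tool from outside, world axes, zero at the start; "wrist_torque": the same for the moment, N m; "width": finger opening in m; "grip_force": force on a finger pad.
Only numpy, scipy, OpenCV 4.12 (cv2) and the standard library are available. Lean on these libraries where they do the work, as an engineer would, in place of code of your own. Each camera call takes 0.05 s, during which the arm holds its last target. There are 200 camera calls.

## Task

Clamp the parcel for taping: swing the clamp's folded red handle fully up, crank it clockwise until the jaw holds the carton snugly and squarely against the fence, firmly but gently enough not to crush it (about 20 N), then fold the handle flat again without loosening the clamp and let go. Leave everything else on the table where it is.

Things in the scene. Friction and masses are not known exactly. Their poses are not given: they have to be found in the camera images.
- clamp: The carton clamp: dark steel base plate 200 x 500 x 12 mm with a green gearbox (90 x 90 mm, top 105 mm above the table, a 20 mm radius boss on it up to 118 mm) near one end. Origin on the table straight below the crank's axis; +y runs along the base plate from the gearbox to the fence, z is up. It is bolted down.
- crank_axis (a point): The crank's vertical axis, at the height of the handle's hinge (138 mm above the table).
- crank (a joint): Angle of the crank, rad. It grows as the crank turns clockwise seen from above, which closes the jaw: the jaw moves 10 mm per radian (63 mm a turn). Its friction holds it where it is left, also under the clamping load up to about 45 N at the jaw. Turning it takes about 0.5 N m (7.7 N at the handle) while the jaw runs free; every 10 N of squeeze on the carton add 0.10 N m (1.5 N at the handle). It ends at 0 (open) and 9.7.
- handle_hinge (a point): The hinge of the folding handle, at the end of the crank arm, 65 mm from the crank's axis, 138 mm above the table. The crank arm is a steel bar 14 mm wide and 10 mm thick whose top lies 10 mm below this point.
- handle (a joint): Fold angle of the handle, rad: 0 is folded flat along the crank arm, pointing from the hinge towards the crank's axis; 1.57 is swung out, standing upright on the end of the arm, where it meets its stop. The hinge is level and square to the arm, and stiff (about 0.08 N m, so 2 N at the grip), so the handle stays where it is left.
- handle_grip (a point): The middle of the handle's red grip, on its centre line, 38 mm from the hinge. The grip is a red cylinder, 18 mm in diameter, from 13 mm to 59 mm from the hinge, and spins freely about its own length, so it can be held without turning the hand while cranking.
- jaw: The moving jaw: green plate with a black rubber face 124 mm wide, from 20 to 78 mm above the table, driven by the crank along the clamp's +y. Origin on the table below the middle of its face.
- jaw_face (a point): Middle of the jaw's rubber face, 50 mm above the table.
- fence_face (a point): Middle of the bare aluminium face of the fence, the stop across the clamp's far end, 50 mm above the table. It is locked at a different place each time. On it sits a brown cork liner, 140 mm wide, that the carton bears against; liners differ, and this one stands somewhere between 2 and 14 mm proud of the aluminium (not measured).
- carton: The cardboard parcel lying loose on the base plate between jaw and fence: 150 mm along its x (across the clamp), 120 mm along its y (between jaw and fence), 90 mm high, about 0.5 kg. Origin at the centre of its underside. A good squeeze is 12 to 35 N from the jaw, best about 22 N; over 60 N crushes it. Carton and fence are stiff and the jaw's rubber gives only 1 mm at 30 N, so 1 mm (0.1 rad of crank) too much or too little spoils it.
- pill_jar: Bystander: white jar, 48 mm across, 70 mm high, beside the clamp. Origin at the centre of its underside.
- syrup_bottle: Bystander: amber bottle, 52 mm across, 100 mm high, beside the clamp. Origin at the centre of its underside.
- tape_roll: Bystander: clear tape roll lying flat, 90 mm across, 48 mm high. Origin at the centre of its underside.
- medicine_box: Bystander: blue box 100 x 55 x 35 mm. Origin at the centre of its underside.
- ointment_box: Bystander: orange box 120 x 40 x 32 mm. Origin at the centre of its underside.
- tape_dispenser: Bystander: green tape dispenser 150 x 55 mm, 94 mm high. Origin at the centre of its underside.

How it is judged:
By the outcome, as a careful person would: the job done as asked, in the order asked, and still so for the second after the job is handed in, with the robot touching nothing.
It also fails if it takes over 72 s, if anything falls off the work surface, if the arm or the gripper's body presses on something with over 40 N, if the wrist force passes 120 N, or if a joint passes its speed limit or range.

## Working session

There is one attempt and no reset: what is moved stays moved. The work goes in short steps, Python scripts to look and compute and a tool call to move; the robot and the scene stay as the last step left them, time stands still between calls to the robot, and variables do not carry over. Pictures are saved under pics/ and viewed, at most 10 in all, crops included, and the job is handed in when it is done.

Besides the shell and the picture viewer there is one more tool, called as name(argument=value, ...), one argument or row to a line, values as JSON. arm_command: Moves the arm, as the interface text tells. Its arguments: {"type":"object","properties":{"claw":{"type":"array","items":{"type":"number"}},"travel":{"type":"array","items":{"type":"array","items":{"type":"number"}}},"rotation":{"type":"array","items":{"type":"array","items":{"type":"number"}}},"newtons":{"type":"number"}},"required":["claw","travel","rotation"]}

```bash
mkdir -p pics; ls; python3 - <<'E'
from cell import ctrl
import cv2,numpy as np
for n in("scene","top"):
    im=ctrl.capture(n); cv2.imwrite(f"pics/{n}0.png",cv2.resize(im[:,:,::-1],(800,600),interpolation=cv2.INTER_CUBIC)); np.save(f"pics/{n}0.npy",im)
    c=ctrl.get_calibration(n); print(np.round(c["intrinsics"],1),np.round(c["T"],3))
print(ctrl.state(),ctrl.pinch_z)
E
```

```text
pics
[[442.    0.  279.3]
 [  0.  442.  208.9]
 [  0.    0.    1. ]] [[ 0.529  0.625 -0.574  1.277]
 [ 0.849 -0.383  0.365 -0.532]
 [ 0.008 -0.68  -0.733  1.002]
 [ 0.     0.     0.     1.   ]]
[[539.4   0.  284.7]
 [  0.  539.4 212.1]
 [  0.    0.    1. ]] [[-0.025 -0.998  0.051  0.514]
 [-1.     0.024 -0.008 -0.089]
 [ 0.006 -0.051 -0.999  1.491]
 [ 0.     0.     0.     1.   ]]
{'time_s': 0.1, 'joint_pos': array([-1.45701310e+00,  2.76540033e-01,  1.50606470e+00,  4.94312310e-05,
        1.36069893e+00, -1.21000267e-01]), 'qvel': array([ 0.00022093, -0.00135311, -0.00228075, -0.00271002,  0.00019786,
       -0.00182038]), 'tau': array([ 3.35565701e-04, -4.17699873e+01, -2.46405244e+01, -2.37813911e-04,
        5.85377536e-03, -8.95545696e-06]), 'tool_pos': array([ 0.13371873, -0.55872494,  0.23049832]), 'tcp_rot': array([-8.55410910e-04,  9.93117741e-01,  1.17117124e-01,  2.72546536e-05]), 'contact_force': array([ 0.37610755, -0.90581093,  0.21388039]), 'wrist_torque': array([-0.02148588,  0.0518465 , -0.07536388]), 'grip_force': 0.0, 'width': 0.08525721717475115} -0.0187
```

View pics/scene0.png

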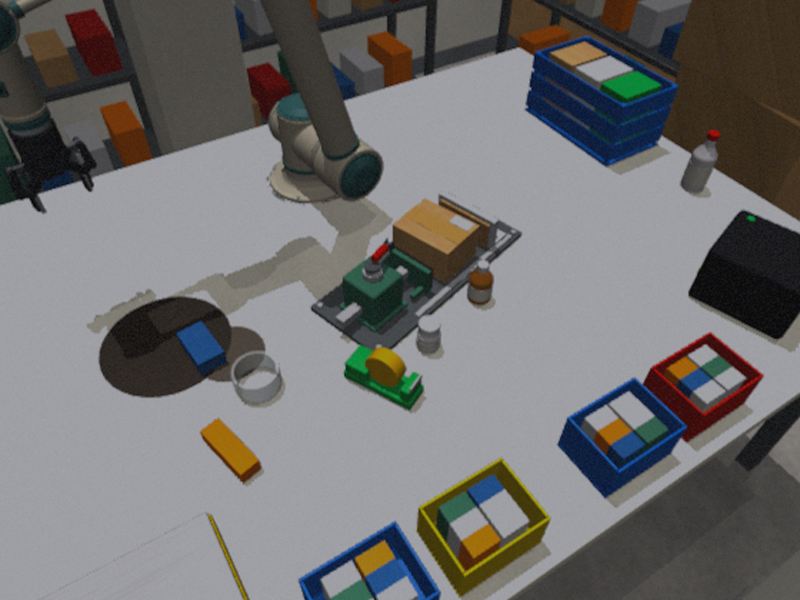

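View pics/top0.png

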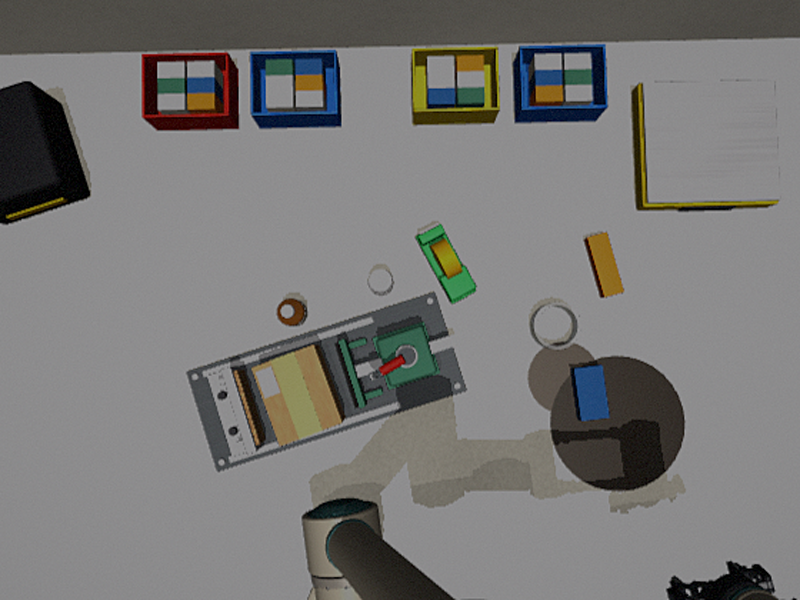

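The scene image shows the clamp with its gearbox nearest the camera. In the top image (800 px scale) the boss is at about (407,355), the folded red handle runs from (380,373) to (404,358), the carton is at about (297,395) and the fence at about (240,405). I'll zoom in on it.

```bash
cat > h.py <<'E'
from cell import ctrl
import cv2,numpy as np
from scipy.spatial.transform import Rotation as R
def ray(cam,uv,z):
    c=ctrl.get_calibration(cam);K=c["intrinsics"];T=c["T"]
    d=T[:3,:3]@np.linalg.solve(K,[uv[0],uv[1],1.]);o=T[:3,3]
    return (o+d*(z-o[2])/d[2])
def proj(cam,P):
    c=ctrl.get_calibration(cam);K=c["intrinsics"];T=np.linalg.inv(c["T"])
    p=K@(T[:3,:3]@np.asarray(P)+T[:3,3]);return p[:2]/p[2]
E
python3 - <<'E'
from h import *
im=np.load("pics/top0.npy")
cv2.imwrite("pics/c0.png",cv2.resize(im[200:335,125:335,::-1],(800,514),interpolation=cv2.INTER_CUBIC))
s=.7
for n,p in zip(["A","B","C","D"],[(190,370),(432,293),(465,388),(220,470)]): print(n,ray("top",np.array(p)*s,.012).round(4))
print("boss",ray("top",np.array((407,355))*s,.118).round(4))
hsv=cv2.cvtColor(im,cv2.COLOR_RGB2HSV)
m=((hsv[...,0]<6)|(hsv[...,0]>174))&(hsv[...,1]>150)&(hsv[...,2]>80)
m[:200]=0;m[335:]=0;m[:,:240]=0;m[:,330:]=0
v,u=np.nonzero(m);print(len(u),u.mean(),v.mean(),ray("top",(u.mean(),v.mean()),.14))
w,V=np.linalg.eigh(np.cov(u,v));print(w,V)
E
```

```text
A [0.4723 0.3165 0.012 ]
B [ 0.6083 -0.1495  0.012 ]
C [ 0.4249 -0.2078  0.012 ]
D [0.2816 0.2616 0.012 ]
boss [ 0.4923 -0.0978  0.118 ]
113 274.070796460177 255.3716814159292 [ 0.4761595  -0.07022888  0.14      ]
[ 3.23097296 27.16030391] [[-0.49644236 -0.86806969]
 [-0.86806969  0.49644236]]
```

View pics/c0.png

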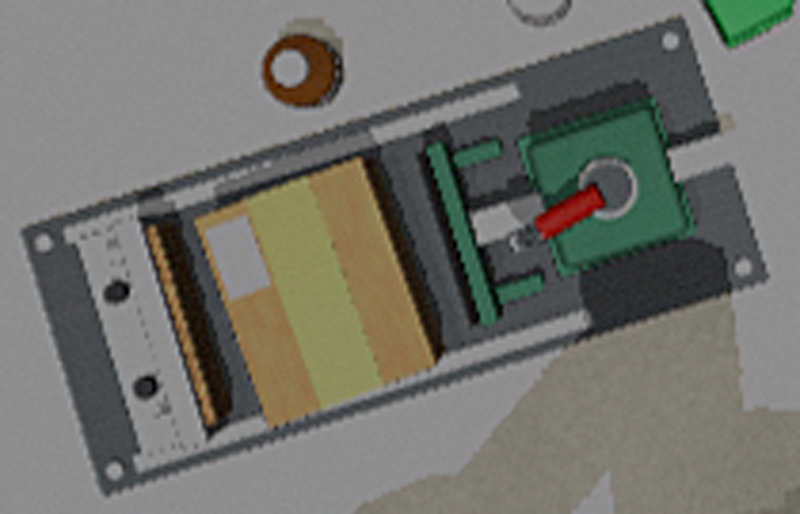

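The crop shows the carton turned about 3° from the jaw. The boss is at crop (608,188) and the red grip runs from (540,228) to (603,195), so the arm azimuth is about 119°. I'll cross-check this in the scene camera.

```bash
cat >> h.py <<'E'
def redmask(im):
    hsv=cv2.cvtColor(im,cv2.COLOR_RGB2HSV)
    return (((hsv[...,0]<6)|(hsv[...,0]>174))&(hsv[...,1]>140)&(hsv[...,2]>60)).astype(np.uint8)
def tri(a,b):
    A=[];B=[]
    for cam,uv in(("top",a),("scene",b)):
        c=ctrl.get_calibration(cam);K=c["intrinsics"];T=c["T"]
        d=T[:3,:3]@np.linalg.solve(K,[uv[0],uv[1],1.]);d/=np.linalg.norm(d);M=np.eye(3)-np.outer(d,d)
        A.append(M);B.append(M@T[:3,3])
    return np.linalg.lstsq(np.vstack(A),np.hstack(B),rcond=None)[0]
E
python3 - <<'E'
from h import *
cen={}
for n,(r0,r1,c0,c1) in {"top":(200,335,240,330),"scene":(150,215,230,300)}.items():
    m=redmask(np.load(f"pics/{n}0.npy"));k=np.zeros_like(m);k[r0:r1,c0:c1]=m[r0:r1,c0:c1]
    v,u=np.nonzero(k);cen[n]=(u.mean(),v.mean());w,V=np.linalg.eigh(np.cov(u,v));print(n,len(u),cen[n],np.sqrt(12*w),V[:,1])
print("grip tri",tri(cen["top"],cen["scene"]).round(4))
ax=np.array([.490,-.096,.138])
for az in(115,119,123):
    a=np.radians(az);d=np.array([np.cos(a),np.sin(a),0])
    for n in("top","scene"):
        pts=[proj(n,ax+d*r) for r in(.006,.029,.052)];e=pts[0]-pts[2];print(az,n,pts[1].round(1),(e/np.linalg.norm(e)).round(3))
E
```

```text
top 120 (np.float64(274.1666666666667), np.float64(255.2)) [ 6.43368052 18.40001892] [-0.85973385  0.51074231]
scene 74 (np.float64(265.43243243243245), np.float64(176.6216216216216)) [ 4.92952553 14.84019653] [-0.68564857  0.72793272]
grip tri [ 0.4763 -0.071   0.141 ]
115 top [273.9 254.7] [ 0.895 -0.446]
115 scene [266.3 177.5] [-0.702  0.712]
119 top [274.2 255.4] [ 0.862 -0.507]
119 scene [265.7 177.3] [-0.646  0.763]
123 top [274.7 256.1] [ 0.824 -0.566]
123 scene [265.1 177. ] [-0.584  0.812]
```

arm_command(
  claw=[-1,-1,-1,-1,-1,-1,-1,-1,-1,-1],
  travel=[
    [0.0446,-0.0395,0],
    [0.0446,-0.0395,0],
    [0.0446,-0.0395,0],
    [0.0446,-0.0395,0],
    [0.0446,-0.0395,0],
    [0.0446,-0.0395,0],
    [0.0446,-0.0395,0],
    [0.0446,-0.0395,0],
    [0.0446,-0.0395,0],
    [0.0446,-0.0395,0],
  ],
  rotation=[
    [0,0,0],
    [0,0,0],
    [0,0,0],
    [0,0,0],
    [0,0,0],
    [0,0,0],
    [0,0,0],
    [0,0,0],
    [0,0,0],
    [0,0,0],
  ],
  newtons=40,
)

```text
time_s: 1.35
tool_pos: [0.4763, -0.0695, 0.2311]
tcp_rot: [0.0, 0.993, 0.117, -0.0]
contact_force: [1.5, -1.1, 0.7]
width: 0.0854
grip_force: 0.0
```

arm_command(
  claw=[-1,-1,-1,-1,-1,-1,-1,-1,-1,-1],
  travel=[
    [0,0,0],
    [0,0,0],
    [0,0,0],
    [0,0,0],
    [0,0,0],
    [0,0,0],
    [0,0,0],
    [0,0,0],
    [0,0,0],
    [0,0,0],
  ],
  rotation=[
    [0,0,-10.45],
    [0,0,-10.45],
    [0,0,-10.45],
    [0,0,-10.45],
    [0,0,-10.45],
    [0,0,-10.45],
    [0,0,-10.45],
    [0,0,-10.45],
    [0,0,-10.45],
    [0,0,-10.45],
  ],
)

```text
time_s: 2.6
tool_pos: [0.4753, -0.0712, 0.2309]
tcp_rot: [-0.0, 0.513, 0.859, -0.0]
contact_force: [0.5, 0.3, -0.4]
width: 0.0854
grip_force: 0.0
```

```bash
cat >> h.py <<'E'
def pose():
    s=ctrl.state();q=s["tcp_rot"];return s,R.from_quat(np.r_[q[1:],q[0]]).as_matrix()
def loc(d,M): return (M.T@np.asarray(d)).round(4)
E
python3 - <<'E'
from h import *
s,M=pose();print(s["time_s"],s["tool_pos"],s["joint_pos"].round(2),s["contact_force"]);print(M.round(3),np.degrees(np.arctan2(M[1,0],M[0,0])))
print(loc(np.array([.4763,-.071,.16])-s["tool_pos"],M))
E
```

```text
2.6 [ 0.47528759 -0.07124394  0.23086391] [-0.29  0.13  1.69 -0.    1.31 -0.79] [ 0.51082361  0.2583688  -0.39741133]
[[-0.474  0.88  -0.001]
 [ 0.88   0.474  0.   ]
 [ 0.001 -0.001 -1.   ]] 118.29741204026182
[-0.0003  0.0011  0.0709]
```

arm_command(
  claw=[-1,-1,-1,-1,-1,0,0.5,1,1,1],
  travel=[
    [0,0.001,0.03],
    [0,0,0.03],
    [0,0,0.03],
    [0,0,0.016],
    [0,0,0],
    [0,0,0],
    [0,0,0],
    [0,0,0],
    [0,0,0],
    [0,0,0],
  ],
  rotation=[
    [0,0,0],
    [0,0,0],
    [0,0,0],
    [0,0,0],
    [0,0,0],
    [0,0,0],
    [0,0,0],
    [0,0,0],
    [0,0,0],
    [0,0,0],
  ],
  newtons=25,
)

```text
time_s: 3.85
tool_pos: [0.4764, -0.0711, 0.1257]
tcp_rot: [0.0, 0.515, 0.857, -0.0]
contact_force: [-1.6, -0.7, 2.1]
width: 0.0171
grip_force: 25.3
```

arm_command(
  claw=[1,1,1,1,1],
  travel=[
    [0.0005,0,-0.0053],
    [0.0014,0,-0.0051],
    [0.0023,0,-0.0048],
    [0.0031,0,-0.0044],
    [0.0039,0,-0.0039],
  ],
  rotation=[
    [0,0,0],
    [0,0,0],
    [0,0,0],
    [0,0,0],
    [0,0,0],
  ],
)

```text
time_s: 4.47
tool_pos: [0.4708, -0.0612, 0.1488]
tcp_rot: [-0.0, 0.515, 0.857, -0.001]
contact_force: [-0.3, -2.5, -8.7]
width: 0.017
grip_force: 24.5
```

arm_command(
  claw=[1,1,1,1,1,1,1],
  travel=[
    [0.0045,0,-0.0032],
    [0.0051,0,-0.0025],
    [0.0055,0,-0.0016],
    [0.0058,0,-0.0007],
    [0.0059,0,0.0002],
    [0.001,0,0],
    [0,0,0],
  ],
  rotation=[
    [0,0,0],
    [0,0,0],
    [0,0,0],
    [0,0,0],
    [0,0,0],
    [0,0,0],
    [0,0,0],
  ],
)

```text
time_s: 5.35
tool_pos: [0.4595, -0.0395, 0.1591]
tcp_rot: [0.004, 0.515, 0.857, -0.002]
contact_force: [-3.1, -10.2, 3.3]
width: 0.0162
grip_force: 24.2
```

```bash
python3 - <<'E'
from h import *
s,M=pose();print(s["time_s"],s["tool_pos"],s["contact_force"],M.T@s["contact_force"],s["wrist_torque"])
im=ctrl.capture("scene");t=ctrl.capture("top")
a=cv2.resize(im[120:240,190:350,::-1],(800,600),interpolation=cv2.INTER_CUBIC);cv2.imwrite("pics/s1.png",a)
cv2.imwrite("pics/t1.png",t[:,:,::-1])
E
```

```text
5.35 [ 0.45949248 -0.03950565  0.15908782] [ -3.14684271 -10.20158551   3.27037154] [-7.55491742 -7.56973585 -3.20821103] [-1.90493256  0.32061455 -0.04542425]
```

View pics/s1.png

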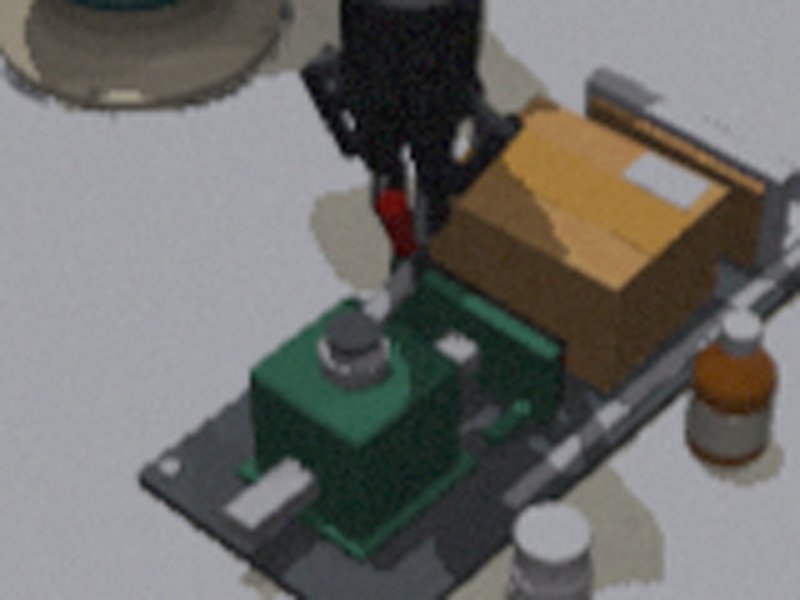

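The crop shows the handle nearly upright between the fingers, with the red grip running from crop (410,250) to (388,200). I'll check how far it leans numerically.

```bash
python3 - <<'E'
from h import *
im=ctrl.capture("scene");m=redmask(im);k=np.zeros_like(m);k[140:215,230:300]=m[140:215,230:300]
v,u=np.nonzero(k);w,V=np.linalg.eigh(np.cov(u,v));print(len(u),u.mean(),v.mean(),np.sqrt(12*w),V[:,1])
h=np.array([.4585,-.0374,.138]);a=np.radians(118);d=np.array([np.cos(a),np.sin(a),0])
for th in(60,70,80,90):
    t=np.radians(th);g=-d*np.cos(t)+np.array([0,0,np.sin(t)])
    p=[proj("scene",h+g*r) for r in(.013,.036,.059)];e=p[0]-p[2];print(th,p[0].round(1),p[1].round(1),p[2].round(1),(e/np.linalg.norm(e)).round(3))
E
```

```text
34 268.1764705882353 161.41176470588235 [ 5.05083835 10.2871731 ] [0.27568251 0.96124875]
60 [271.3 168.1] [269.2 165.1] [267.  162.1] [0.587 0.809]
70 [271.7 167.4] [270.2 163.3] [268.7 159. ] [0.333 0.943]
80 [272.1 166.8] [271.3 161.6] [270.5 156.3] [0.143 0.99 ]
90 [272.5 166.3] [272.4 160.2] [272.4 154. ] [0.004 1.   ]
```

arm_command(
  claw=[1,1],
  travel=[
    [0.003,0,0],
    [0,0,0],
  ],
  rotation=[
    [0,0,0],
    [0,0,0],
  ],
)

```text
time_s: 5.75
tool_pos: [0.4582, -0.0372, 0.1592]
tcp_rot: [0.004, 0.515, 0.857, -0.002]
contact_force: [-1.3, -10.2, 3.3]
width: 0.016
grip_force: 24.3
```

arm_command(
  claw=[1,1],
  travel=[
    [0.003,0,0],
    [0,0,0],
  ],
  rotation=[
    [0,0,0],
    [0,0,0],
  ],
)

```text
time_s: 6.0
tool_pos: [0.4562, -0.0334, 0.1587]
tcp_rot: [0.003, 0.515, 0.857, -0.002]
contact_force: [-3.2, -8.5, 2.9]
width: 0.0147
grip_force: 23.4
```

```bash
cat >> h.py <<'E'
def lean():
    im=ctrl.capture("scene");m=redmask(im);k=np.zeros_like(m);k[120:235,210:350]=m[120:235,210:350]
    v,u=np.nonzero(k);w,V=np.linalg.eigh(np.cov(u,v));print("lean",len(u),u.mean().round(1),v.mean().round(1),np.sqrt(12*w).round(1),V[:,1].round(3))
    return im
E
python3 - <<'E'
from h import *
s,M=pose();print(s["tool_pos"],M.T@s["contact_force"]);lean()
E
```

```text
[ 0.45622799 -0.03340922  0.15873069] [-6.00344937 -6.76588364 -2.82597638]
lean 45 269.6 161.2 [ 4.4 12.6] [0.182 0.983]
```

arm_command(
  claw=[-1,-1,-1,-1,-1,-1,-1,-1],
  travel=[
    [0,0,0],
    [0,0,0],
    [0,0,0],
    [0,0,-0.05],
    [0,0,-0.05],
    [0,-0.06,0],
    [0,-0.06,0],
    [0,0,0],
  ],
  rotation=[
    [0,0,0],
    [0,0,0],
    [0,0,0],
    [0,0,0],
    [0,0,0],
    [0,0,0],
    [0,0,0],
    [0,0,0],
  ],
)

```text
time_s: 7.05
tool_pos: [0.3465, -0.0878, 0.2567]
tcp_rot: [-0.0, 0.517, 0.856, -0.0]
contact_force: [0.1, 0.6, -0.1]
width: 0.0854
grip_force: 0.0
```

```bash
python3 - <<'E'
from h import *
s,M=pose();print(s["time_s"],s["tool_pos"],s["contact_force"],s["width"])
im=lean();t=ctrl.capture("top");m=redmask(t);k=np.zeros_like(m);k[200:335,240:330]=m[200:335,240:330]
v,u=np.nonzero(k);print(len(u),u.mean(),v.mean());w,V=np.linalg.eigh(np.cov(u,v));print(np.sqrt(12*w),V[:,1])
np.save("pics/t2.npy",t);np.save("pics/s2.npy",im)
a=cv2.resize(im[120:220,210:310,::-1],(500,500),interpolation=cv2.INTER_CUBIC)
b=cv2.resize(t[210:270,255:300,::-1],(300,400),interpolation=cv2.INTER_CUBIC)
o=np.zeros((500,800,3),np.uint8);o[:,:500]=a;o[:400,500:]=b;cv2.imwrite("pics/c2.png",o)
E
```

```text
7.05 [ 0.34646045 -0.08778646  0.2567021 ] [ 0.07132469  0.56553764 -0.05582464] 0.08541213096925622
lean 40 269.7 162.0 [ 4.5 13. ] [0.245 0.969]
41 265.9756097560976 260.5853658536585
[6.24533698 6.40888561] [-0.65520174  0.75545395]
```

View pics/c2.png

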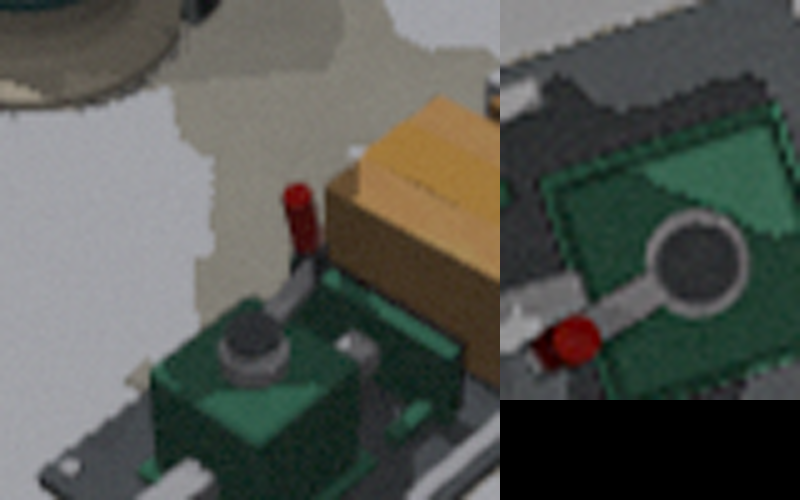

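The left crop shows the handle leaning a little towards the axis, with its cap at (297,192) and the grip foot at (307,250). In the top crop the cap is at (578,340) and the boss at (698,263). I'll triangulate.

```bash
python3 - <<'E'
from h import *
cap=tri((266.7,261.0),(269.4,158.4));print("cap",cap.round(4))
foot=ray("top",(262.0,262.5),.150);print("foot",foot.round(4))
b=ray("top",(284.7,249.5),.118);print("boss",b.round(4))
s=(269.4,158.4)
from scipy.optimize import least_squares
# unknown: axis xy, az, theta ; obs: boss top, cap both, foot scene, folded-grip tri azimuth ignored
def f(p):
    ax=np.array([p[0],p[1],.138]);a=p[2];d=np.array([np.cos(a),np.sin(a),0]);h=ax+.065*d
    g=-d*np.cos(p[3])+np.array([0,0,np.sin(p[3])])
    r=[]
    r+=list(proj("top",[p[0],p[1],.118])-(284.7,249.5))
    r+=list(proj("top",h+.0595*g)-(266.7,261)); r+=list(proj("scene",h+.0595*g)-(269.4,158.4))
    r+=list(proj("scene",h+.013*g)-(271.4,169.5))
    d0=np.array([np.cos(p[4]),np.sin(p[4]),0]);r+=list(proj("top",ax+.029*d0+[0,0,.004])-(274.17,255.2));r+=list(proj("scene",ax+.029*d0+[0,0,.004])-(265.43,176.6))
    return r
o=least_squares(f,[.49,-.096,2.06,1.3,2.06]);print(o.x.round(4),np.degrees(o.x[2:]).round(1),np.round(o.fun,2))
E
```

```text
cap [ 0.465  -0.0522  0.1922]
foot [ 0.4596 -0.0401  0.15  ]
boss [ 0.4897 -0.0973  0.118 ]
[ 0.4897 -0.0978  2.0397  1.3185  2.0238] [116.9  75.5 116. ] [ 0.2   0.02 -0.03 -0.95 -0.21 -0.42  0.08 -1.8   0.47 -0.15  0.11 -0.02]
```

arm_command(
  claw=[-1,-1,-1,-1,-1],
  travel=[
    [-0.011,0.041,0],
    [-0.011,0.041,0],
    [-0.011,0.041,0.031],
    [0,0,0],
    [0,0,0],
  ],
  rotation=[
    [0,0,0],
    [0,0,0],
    [0,0,0],
    [0,7.5,0],
    [0,7.5,0],
  ],
)

```text
time_s: 7.78
tool_pos: [0.4756, -0.0569, 0.225]
tcp_rot: [-0.114, 0.509, 0.85, 0.069]
contact_force: [-0.1, -0.1, -0.6]
width: 0.0855
grip_force: 0.0
```

```bash
python3 - <<'E'
from h import *
s,M=pose();print(s["tool_pos"],M.round(3));print(loc(np.array([.4627,-.0435,.1585])-s["tool_pos"],M))
E
```

```text
[ 0.47557667 -0.05688416  0.22498049] [[-0.456  0.881 -0.124]
 [ 0.85   0.472  0.233]
 [ 0.263  0.001 -0.965]]
[-0.0003 -0.0051  0.0688]
```

arm_command(
  claw=[-1,-1,-1,0,0.5,1,1,1],
  travel=[
    [0,-0.005,0.029],
    [0,0,0.025],
    [0,0,0.015],
    [0,0,0],
    [0,0,0],
    [0,0,0],
    [0,0,0],
    [0,0,0],
  ],
  rotation=[
    [0,0,0],
    [0,0,0],
    [0,0,0],
    [0,0,0],
    [0,0,0],
    [0,0,0],
    [0,0,0],
    [0,0,0],
  ],
  newtons=40,
)

```text
time_s: 8.78
tool_pos: [0.4619, -0.0455, 0.1598]
tcp_rot: [-0.11, 0.511, 0.85, 0.068]
contact_force: [3.1, 0.7, 3.4]
width: 0.0168
grip_force: 39.1
```

arm_command(
  claw=[1,1,1,1],
  travel=[
    [0.0019,0,0],
    [0.0019,0,0],
    [0.0019,0,0],
    [0,0,0],
  ],
  rotation=[
    [0,-5,0],
    [0,-5,0],
    [0,-5,0],
    [0,0,0],
  ],
)

```text
time_s: 9.28
tool_pos: [0.4592, -0.0404, 0.1608]
tcp_rot: [0.003, 0.514, 0.858, 0.0]
contact_force: [3.1, -0.8, 1.0]
width: 0.017
grip_force: 40.1
```

```bash
python3 - <<'E'
from h import *
s,M=pose();print(s["time_s"],s["tool_pos"],M.T@s["contact_force"],M.T@s["wrist_torque"],s["width"]);lean()
E
```

```text
9.275 [ 0.45917562 -0.0403934   0.16082727] [-2.13507523  2.3928026  -1.02820893] [-0.36711274 -0.25832188 -0.02789943] 0.016998545302830598
lean 40 270.5 159.8 [ 3.1 15.3] [0.028 1.   ]
```

arm_command(
  claw=[1,1,1,1,1],
  travel=[
    [-0.0005,0.0129,0],
    [-0.0038,0.0124,0],
    [-0.0062,0.0114,0],
    [-0.0084,0.0099,0],
    [-0.0102,0.0081,0],
  ],
  rotation=[
    [0,-1,0],
    [0,0,0],
    [0,0,0],
    [0,0,0],
    [0,0,0],
  ],
)

```text
time_s: 9.95
tool_pos: [0.5168, -0.0377, 0.1607]
tcp_rot: [0.002, 0.516, 0.856, -0.004]
contact_force: [-5.3, 8.7, 10.4]
width: 0.0169
grip_force: 41.4
```

```bash
cat >> h.py <<'E'
C=np.array([.4900,-.0976])
def crank():
    s,M=pose();p=s["tool_pos"][:2]-C;r=np.hypot(*p);e=p/r;t=np.array([e[1],-e[0]]);f=s["contact_force"]
    print("t %.2f r %.1fmm az %.1f  Frad %.1f Ftan %.1f Fz %.1f width %.4f pos"%(s["time_s"],r*1e3,np.degrees(np.arctan2(p[1],p[0])),f[:2]@e,f[:2]@t,f[2],s["width"]),s["tool_pos"].round(4),"tilt",M[:2,2].round(3))
E
python3 - <<'E'
from h import *
crank();lean()
E
```

```text
t 9.95 r 65.6mm az 65.9  Frad 5.8 Ftan -8.4 Fz 10.4 width 0.0169 pos [ 0.5168 -0.0377  0.1607] tilt [-0.    -0.008]
lean 50 282.2 171.5 [ 3.3 15.4] [-0.049  0.999]
```

arm_command(
  claw=[1,1,1,1,1],
  travel=[
    [-0.0111,0.0067,-0.0005],
    [-0.0121,0.0043,-0.0005],
    [-0.0129,0.0009,0],
    [-0.0129,-0.0017,0],
    [-0.0123,-0.0042,0],
  ],
  rotation=[
    [0,0,0],
    [0,0,0],
    [0,0,0],
    [0,0,0],
    [0,0,0],
  ],
)

```text
time_s: 10.62
tool_pos: [0.5552, -0.0881, 0.161]
tcp_rot: [0.005, 0.516, 0.856, -0.0]
contact_force: [6.4, 9.2, -5.6]
width: 0.0171
grip_force: 39.9
```

```bash
python3 - <<'E'
from h import *
crank();lean()
E
```

```text
t 10.62 r 65.9mm az 8.3  Frad 7.7 Ftan -8.1 Fz -5.6 width 0.0171 pos [ 0.5552 -0.0881  0.161 ] tilt [ 0.008 -0.006]
lean 47 274.0 186.7 [ 2.8 15.8] [-0.008  1.   ]
```

arm_command(
  claw=[1,1,1,1,1],
  travel=[
    [-0.0115,-0.006,0],
    [-0.0101,-0.0079,0],
    [-0.0078,-0.0104,0],
    [-0.0055,-0.0117,0],
    [-0.0031,-0.0126,0],
  ],
  rotation=[
    [0,0,0],
    [0,0,0],
    [0,0,0],
    [0,0,0],
    [0,0,0],
  ],
)

```text
time_s: 11.3
tool_pos: [0.5319, -0.1479, 0.1612]
tcp_rot: [0.008, 0.516, 0.856, -0.002]
contact_force: [9.9, 1.7, -11.4]
width: 0.017
grip_force: 39.5
```

```bash
python3 - <<'E'
from h import *
crank();lean();t=ctrl.capture("top");cv2.imwrite("pics/c3.png",cv2.resize(t[200:335,125:335,::-1],(800,514),interpolation=cv2.INTER_CUBIC))
E
```

```text
t 11.30 r 65.5mm az -50.2  Frad 5.0 Ftan -8.7 Fz -11.4 width 0.0170 pos [ 0.5319 -0.1479  0.1612] tilt [ 0.012 -0.012]
lean 45 250.0 189.9 [ 2.9 15.7] [0.027 1.   ]
```

View pics/c3.png

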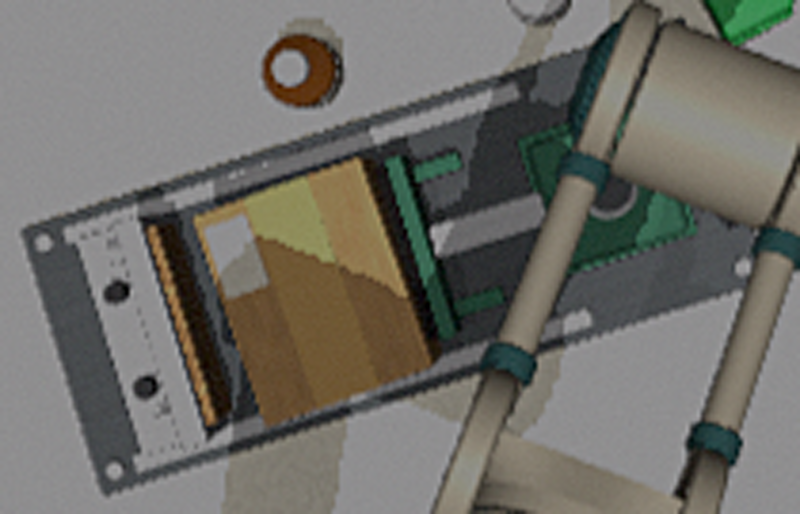

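The crop shows the jaw has moved to crop x 390–455, close to the carton's near edge (365,158)–(438,358). The gap from carton to liner is still open at about 30 px.

arm_command(
  claw=[1,1,1,1,1],
  travel=[
    [-0.0015,-0.013,0.0003],
    [0.002,-0.0128,0.0003],
    [0.0046,-0.0122,0],
    [0.0069,-0.011,0],
    [0.0089,-0.0094,0],
  ],
  rotation=[
    [0,0,0],
    [0,0,0],
    [0,0,0],
    [0,0,0],
    [0,0,0],
  ],
)

```text
time_s: 12.02
tool_pos: [0.4699, -0.159, 0.1611]
tcp_rot: [0.009, 0.516, 0.857, -0.004]
contact_force: [8.7, -2.8, -7.9]
width: 0.017
grip_force: 39.9
```

```bash
python3 - <<'E'
from h import *
crank();lean();t=ctrl.capture("top");np.save("pics/t4.npy",t)
E
```

```text
t 12.03 r 64.6mm az -108.2  Frad -0.0 Ftan -9.2 Fz -7.9 width 0.0170 pos [ 0.4699 -0.159   0.1611] tilt [ 0.012 -0.017]
lean 37 235.1 177.4 [ 2.6 15.3] [0.079 0.997]
```

```bash
python3 - <<'E'
from h import *
t=np.load("pics/t4.npy");cv2.imwrite("pics/c4.png",cv2.resize(t[230:320,155:255,::-1],(660,594),interpolation=cv2.INTER_CUBIC))
E
```

```text
(no output)
```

View pics/c4.png

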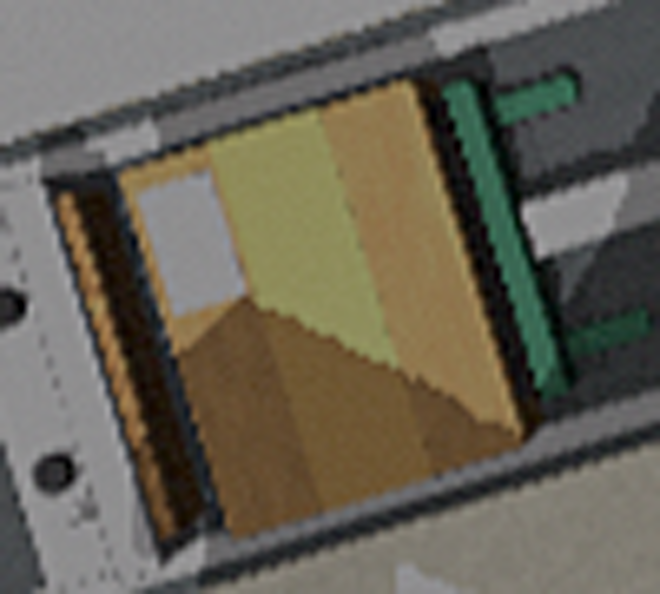

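The crop shows the jaw touching the carton and squaring it up. The carton edge (120,180)–(230,535) is about 40 crop px from the liner edge (80,195)–(190,540), which is roughly 15 mm, so about 1.5 rad remains.

arm_command(
  claw=[1,1,1,1],
  travel=[
    [0.0106,-0.0075,0.0005],
    [0.0119,-0.0052,0],
    [0.0127,-0.0027,0],
    [0.013,-0.0002,0],
  ],
  rotation=[
    [0,0,0],
    [0,0,0],
    [0,0,0],
    [0,0,0],
  ],
)

```text
time_s: 12.62
tool_pos: [0.4322, -0.1248, 0.161]
tcp_rot: [0.009, 0.515, 0.857, -0.007]
contact_force: [4.5, -6.7, -3.5]
width: 0.0171
grip_force: 40.4
```

```bash
python3 - <<'E'
from h import *
crank();lean()
E
```

```text
t 12.62 r 63.9mm az -154.8  Frad -1.2 Ftan -7.9 Fz -3.5 width 0.0171 pos [ 0.4322 -0.1248  0.161 ] tilt [ 0.009 -0.021]
lean 35 239.5 165.4 [ 2.3 16.4] [0.071 0.997]
```

arm_command(
  claw=[1,1,1,1],
  travel=[
    [0.0032,0.0004,0],
    [0.0032,0.0005,0],
    [0.0032,0.0007,0],
    [0.0031,0.0008,0],
  ],
  rotation=[
    [0,0,0],
    [0,0,0],
    [0,0,0],
    [0,0,0],
  ],
)

```text
time_s: 13.18
tool_pos: [0.428, -0.1124, 0.1609]
tcp_rot: [0.009, 0.515, 0.857, -0.007]
contact_force: [1.3, -7.9, -0.3]
width: 0.0167
grip_force: 40.7
```

```bash
sed -i 's/^C=.*/C=np.array([.4915,-.0965])/' h.py; python3 - <<'E'
from h import *
crank()
E
```

```text
t 13.18 r 65.5mm az -165.9  Frad 0.6 Ftan -8.0 Fz -0.3 width 0.0167 pos [ 0.428  -0.1124  0.1609] tilt [ 0.008 -0.021]
```

arm_command(
  claw=[1,1,1,1],
  travel=[
    [0.0031,0.001,0],
    [0.003,0.0012,0],
    [0.003,0.0013,0],
    [0.0029,0.0014,0],
  ],
  rotation=[
    [0,0,0],
    [0,0,0],
    [0,0,0],
    [0,0,0],
  ],
)

```text
time_s: 13.68
tool_pos: [0.4262, -0.0995, 0.1609]
tcp_rot: [0.008, 0.515, 0.857, -0.007]
contact_force: [-0.4, -8.7, 1.0]
width: 0.0167
grip_force: 40.9
```

```bash
python3 - <<'E'
from h import *
crank();lean();np.save("pics/t5.npy",ctrl.capture("top"))
E
```

```text
t 13.68 r 65.3mm az -177.3  Frad 0.8 Ftan -8.7 Fz 1.0 width 0.0167 pos [ 0.4262 -0.0995  0.1609] tilt [ 0.007 -0.021]
lean 37 246.3 160.7 [ 2.7 14.9] [0.058 0.998]
```

arm_command(
  claw=[1,1,1],
  travel=[
    [0.0028,0.0016,0],
    [0.0027,0.0017,0],
    [0.0027,0.0019,0],
  ],
  rotation=[
    [0,0,0],
    [0,0,0],
    [0,0,0],
  ],
)

```text
time_s: 14.15
tool_pos: [0.4267, -0.0898, 0.1608]
tcp_rot: [0.008, 0.515, 0.857, -0.007]
contact_force: [-0.8, -8.0, 2.7]
width: 0.017
grip_force: 41.0
```

```bash
python3 - <<'E'
from h import *
crank()
t=np.load("pics/t5.npy");cv2.imwrite("pics/c5.png",cv2.resize(t[230:320,155:255,::-1],(660,594),interpolation=cv2.INTER_CUBIC))
E
```

```text
t 14.15 r 65.1mm az 174.1  Frad -0.1 Ftan -8.0 Fz 2.7 width 0.0170 pos [ 0.4267 -0.0898  0.1608] tilt [ 0.006 -0.021]
```

View pics/c5.png

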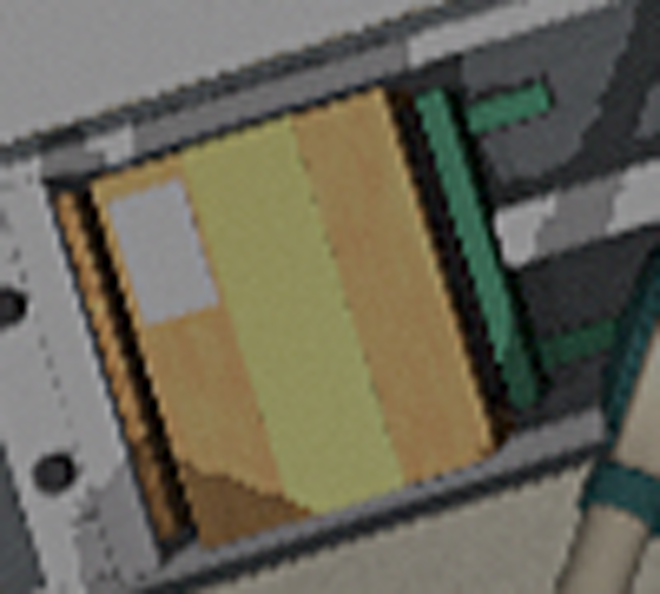

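The crop, taken 0.15 rad ago, shows the carton edge (93,185) about 13 px from the cork edge (80,195), so only a few mm are left. I'll switch to fine steps.

arm_command(
  claw=[1,1],
  travel=[
    [0.0013,0.001,0],
    [0.0013,0.001,0],
  ],
  rotation=[
    [0,0,0],
    [0,0,0],
  ],
)

```text
time_s: 14.4
tool_pos: [0.4272, -0.0866, 0.1608]
tcp_rot: [0.008, 0.515, 0.857, -0.007]
contact_force: [-1.1, -7.8, 2.5]
width: 0.0174
grip_force: 41.0
```

arm_command(
  claw=[1,1],
  travel=[
    [0.0012,0.0011,0],
    [0.0012,0.0011,0],
  ],
  rotation=[
    [0,0,0],
    [0,0,0],
  ],
)

```text
time_s: 14.65
tool_pos: [0.4278, -0.0834, 0.1608]
tcp_rot: [0.008, 0.515, 0.857, -0.007]
contact_force: [-1.6, -8.5, 3.7]
width: 0.0168
grip_force: 41.0
```

```bash
python3 - <<'E'
from h import *
crank()
E
```

```text
t 14.65 r 65.0mm az 168.4  Frad -0.2 Ftan -8.7 Fz 3.7 width 0.0168 pos [ 0.4278 -0.0834  0.1608] tilt [ 0.006 -0.021]
```

arm_command(
  claw=[1,1],
  travel=[
    [0.0012,0.0011,0],
    [0.0012,0.0012,0],
  ],
  rotation=[
    [0,0,0],
    [0,0,0],
  ],
)

```text
time_s: 14.9
tool_pos: [0.4286, -0.0802, 0.1608]
tcp_rot: [0.008, 0.515, 0.857, -0.007]
contact_force: [-2.3, -7.5, 4.0]
width: 0.0172
grip_force: 41.1
```

arm_command(
  claw=[1],
  travel=[
    [0.0011,0.0012,0],
  ],
  rotation=[
    [0,0,0],
  ],
)

```text
time_s: 15.02
tool_pos: [0.4291, -0.0786, 0.1608]
tcp_rot: [0.008, 0.515, 0.857, -0.007]
contact_force: [-2.4, -8.4, 4.5]
width: 0.017
grip_force: 41.1
```

```bash
python3 - <<'E'
from h import *
crank()
E
```

```text
t 15.03 r 64.9mm az 164.0  Frad 0.0 Ftan -8.7 Fz 4.5 width 0.0170 pos [ 0.4291 -0.0786  0.1608] tilt [ 0.005 -0.021]
```

arm_command(
  claw=[1,1],
  travel=[
    [0.0011,0.0012,0],
    [0.0011,0.0012,0],
  ],
  rotation=[
    [0,0,0],
    [0,0,0],
  ],
)

```text
time_s: 15.28
tool_pos: [0.4301, -0.0755, 0.1608]
tcp_rot: [0.008, 0.515, 0.857, -0.007]
contact_force: [-2.0, -8.6, 4.3]
width: 0.0167
grip_force: 41.1
```

arm_command(
  claw=[1],
  travel=[
    [0.001,0.0013,0],
  ],
  rotation=[
    [0,0,0],
  ],
)

```text
time_s: 15.4
tool_pos: [0.4307, -0.074, 0.1608]
tcp_rot: [0.007, 0.515, 0.857, -0.007]
contact_force: [-1.7, -6.9, 5.4]
width: 0.0171
grip_force: 41.2
```

```bash
python3 - <<'E'
from h import *
crank();t=ctrl.capture("top");cv2.imwrite("pics/c6.png",cv2.resize(t[240:320,160:210,::-1],(500,600)[::1],interpolation=cv2.INTER_CUBIC))
E
```

```text
t 15.40 r 64.9mm az 159.7  Frad -0.8 Ftan -7.1 Fz 5.4 width 0.0171 pos [ 0.4307 -0.074   0.1608] tilt [ 0.005 -0.021]
```

View pics/c6.png

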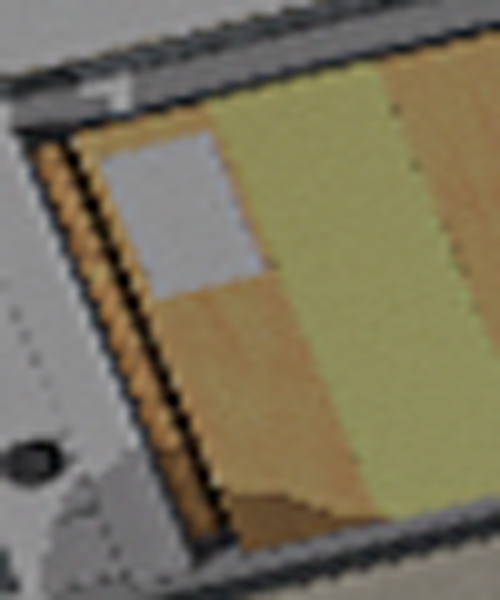

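The crop shows a thin dark gap of about 1 px (2–3 mm) still open between the carton and the cork.

arm_command(
  claw=[1,1],
  travel=[
    [0.001,0.0013,0],
    [0.00095,0.0013,0],
  ],
  rotation=[
    [0,0,0],
    [0,0,0],
  ],
)

```text
time_s: 15.7
tool_pos: [0.4319, -0.0711, 0.1608]
tcp_rot: [0.007, 0.515, 0.857, -0.008]
contact_force: [-2.2, -7.9, 5.8]
width: 0.0174
grip_force: 41.3
```

arm_command(
  claw=[1],
  travel=[
    [0.00095,0.00135,0],
  ],
  rotation=[
    [0,0,0],
  ],
)

```text
time_s: 15.82
tool_pos: [0.4326, -0.0696, 0.1608]
tcp_rot: [0.007, 0.515, 0.857, -0.008]
contact_force: [-2.7, -7.0, 5.8]
width: 0.0167
grip_force: 41.3
```

```bash
python3 - <<'E'
from h import *
crank()
E
```

```text
t 15.82 r 64.8mm az 155.4  Frad -0.4 Ftan -7.5 Fz 5.8 width 0.0167 pos [ 0.4326 -0.0696  0.1608] tilt [ 0.005 -0.02 ]
```

arm_command(
  claw=[1,1],
  travel=[
    [0.0009,0.00135,0],
    [0.00085,0.0014,0],
  ],
  rotation=[
    [0,0,0],
    [0,0,0],
  ],
)

```text
time_s: 16.08
tool_pos: [0.4341, -0.0667, 0.1608]
tcp_rot: [0.007, 0.515, 0.857, -0.008]
contact_force: [-2.4, -6.8, 6.5]
width: 0.0169
grip_force: 41.3
```

arm_command(
  claw=[1],
  travel=[
    [0.0008,0.0014,0],
  ],
  rotation=[
    [0,0,0],
  ],
)

```text
time_s: 16.2
tool_pos: [0.4348, -0.0653, 0.1608]
tcp_rot: [0.007, 0.515, 0.857, -0.008]
contact_force: [-3.4, -7.8, 6.5]
width: 0.0167
grip_force: 41.3
```

```bash
python3 - <<'E'
from h import *
crank()
E
```

```text
t 16.20 r 64.7mm az 151.1  Frad -0.8 Ftan -8.5 Fz 6.5 width 0.0167 pos [ 0.4348 -0.0653  0.1608] tilt [ 0.004 -0.02 ]
```

arm_command(
  claw=[1,1],
  travel=[
    [0.0008,0.0014,0],
    [0.00075,0.00145,0],
  ],
  rotation=[
    [0,0,0],
    [0,0,0],
  ],
)

```text
time_s: 16.45
tool_pos: [0.4365, -0.0625, 0.1607]
tcp_rot: [0.007, 0.515, 0.857, -0.008]
contact_force: [-3.1, -7.6, 7.7]
width: 0.0166
grip_force: 41.4
```

arm_command(
  claw=[1],
  travel=[
    [0.0007,0.00145,0],
  ],
  rotation=[
    [0,0,0],
  ],
)

```text
time_s: 16.58
tool_pos: [0.4374, -0.0612, 0.1608]
tcp_rot: [0.007, 0.515, 0.857, -0.008]
contact_force: [-4.2, -7.2, 7.1]
width: 0.0169
grip_force: 41.4
```

```bash
python3 - <<'E'
from h import *
crank()
E
```

```text
t 16.57 r 64.6mm az 146.9  Frad -0.4 Ftan -8.3 Fz 7.1 width 0.0169 pos [ 0.4374 -0.0612  0.1608] tilt [ 0.004 -0.02 ]
```

arm_command(
  claw=[1,1],
  travel=[
    [0.0007,0.00145,0],
    [0.00065,0.0015,0],
  ],
  rotation=[
    [0,0,0],
    [0,0,0],
  ],
)

```text
time_s: 16.82
tool_pos: [0.4392, -0.0586, 0.1607]
tcp_rot: [0.007, 0.515, 0.857, -0.008]
contact_force: [-3.9, -8.4, 6.8]
width: 0.017
grip_force: 41.4
```

arm_command(
  claw=[1],
  travel=[
    [0.0006,0.0015,0],
  ],
  rotation=[
    [0,0,0],
  ],
)

```text
time_s: 16.95
tool_pos: [0.4402, -0.0574, 0.1608]
tcp_rot: [0.007, 0.515, 0.857, -0.008]
contact_force: [-4.3, -8.2, 6.9]
width: 0.0172
grip_force: 41.4
```

```bash
python3 - <<'E'
from h import *
crank()
E
```

```text
t 16.95 r 64.5mm az 142.6  Frad -1.6 Ftan -9.1 Fz 6.9 width 0.0172 pos [ 0.4402 -0.0574  0.1608] tilt [ 0.004 -0.02 ]
```

arm_command(
  claw=[1],
  travel=[
    [0.0006,0.0015,0],
  ],
  rotation=[
    [0,0,0],
  ],
)

```text
time_s: 17.08
tool_pos: [0.4412, -0.0561, 0.1607]
tcp_rot: [0.007, 0.515, 0.857, -0.008]
contact_force: [-3.6, -7.4, 7.1]
width: 0.0168
grip_force: 41.4
```

arm_command(
  claw=[1],
  travel=[
    [0.00055,0.00155,0],
  ],
  rotation=[
    [0,0,0],
  ],
)

```text
time_s: 17.2
tool_pos: [0.4423, -0.0548, 0.1607]
tcp_rot: [0.007, 0.515, 0.857, -0.008]
contact_force: [-4.2, -7.2, 7.9]
width: 0.017
grip_force: 41.5
```

```bash
python3 - <<'E'
from h import *
crank()
E
```

```text
t 17.20 r 64.5mm az 139.8  Frad -1.4 Ftan -8.2 Fz 7.9 width 0.0170 pos [ 0.4423 -0.0548  0.1607] tilt [ 0.003 -0.02 ]
```

arm_command(
  claw=[1,1],
  travel=[
    [0.0005,0.00155,0],
    [0.00045,0.00155,0],
  ],
  rotation=[
    [0,0,0],
    [0,0,0],
  ],
)

```text
time_s: 17.45
tool_pos: [0.4444, -0.0525, 0.1607]
tcp_rot: [0.006, 0.515, 0.857, -0.008]
contact_force: [-5.1, -7.2, 7.7]
width: 0.0168
grip_force: 41.5
```

arm_command(
  claw=[1],
  travel=[
    [0.00045,0.00155,0],
  ],
  rotation=[
    [0,0,0],
  ],
)

```text
time_s: 17.58
tool_pos: [0.4455, -0.0514, 0.1607]
tcp_rot: [0.006, 0.515, 0.857, -0.008]
contact_force: [-4.1, -7.0, 8.4]
width: 0.017
grip_force: 41.5
```

```bash
python3 - <<'E'
from h import *
crank();lean();t=ctrl.capture("top");np.save("pics/t7.npy",t)
E
```

```text
t 17.57 r 64.4mm az 135.5  Frad -1.9 Ftan -7.9 Fz 8.4 width 0.0170 pos [ 0.4455 -0.0514  0.1607] tilt [ 0.003 -0.02 ]
lean 37 264.6 158.4 [ 2.8 15.7] [0.004 1.   ]
```

```bash
python3 - <<'E'
from h import *
for f in("t4","t5","t7"):
    t=np.load(f"pics/{f}.npy").astype(np.float32)
    # sample along clamp +y direction at z=.10 through carton centre line, average over clamp x
    a=np.radians(106.6);y=np.array([np.cos(a),np.sin(a)]);x=np.array([y[1],-y[0]])
    s=np.arange(.235,.300,.0025);acc=0
    for w in np.linspace(-.03,.05,33):
        P=[proj("top",[*(np.array([.4915,-.0965])+y*q+x*w),.10]) for q in s];P=np.array(P,np.float32)
        acc=acc+np.array([cv2.remap(t,P[:,0].copy(),P[:,1].copy(),cv2.INTER_LINEAR)])[0,:,0,:]
    print(f);print(np.c_[s*1e3,acc[:,0]/33,acc[:,2]/33].round(0).astype(int).T)
E
```

```text
t4
[[235 238 240 242 245 248 250 252 255 258 260 262 265 268 270 272 275 278
  280 283 285 288 290 293 295 298]
 [130 129 129 124 118 119 120 122 123 123 123 124 124 126 127 127 128 125
   68  35  33  30  31  28  27  60]
 [ 75  73  72  68  79  95  94  94  95  96  96  95  96  97  98  99  83  65
   55  43  30  12  12  10   9  27]]
t5
[[235 238 240 242 245 248 250 252 255 258 260 262 265 268 270 272 275 278
  280 283 285 288 290 293 295 298]
 [142 142 142 142 142 142 142 142 141 140 142 142 142 142 142 141 142 142
  142 142 143 147 125  30  20  60]
 [ 90  90  90  90  90  90  90  87  83 101 109 109 109 109 108 107 108 108
  109 109 106  86  66  12   6  27]]
t7
[[235 238 240 242 245 248 250 252 255 258 260 262 265 268 270 272 275 278
  280 283 285 288 290 293 295 298]
 [141 140 140 141 141 141 140 140 140 141 140 139 138 140 140 140 140 140
  140 140 140 141 140 140 141 137]
 [ 89  88  89  89  89  89  89  88  88  88  87  81  94 108 107 108 108 107
  107 107 107 109 108 107  90  73]]
```

```bash
cat >> h.py <<'E'
def prof(t):
    t=t.astype(np.float32);a=np.radians(106.6);y=np.array([np.cos(a),np.sin(a)]);x=np.array([y[1],-y[0]])
    s=np.arange(.284,.316,.0015);acc=0
    for w in np.linspace(-.03,.05,33):
        P=np.array([proj("top",[*(np.array([.4915,-.0965])+y*q+x*w),.10]) for q in s],np.float32)
        acc=acc+cv2.remap(t,P[:,0].copy(),P[:,1].copy(),cv2.INTER_LINEAR)[:,0,:]
    print(np.c_[s*1e3,acc[:,0]/33,acc[:,2]/33].round(0).astype(int).T)
E
python3 - <<'E'
from h import *
for f in("t4","t5","t7"): prof(np.load(f"pics/{f}.npy"))
E
```

```text
Traceback (most recent call last):
  File "h.py", line 36, in prof
    P=np.array([proj("top",[*(np.array([.4915,-.0965])+y*q+x*w),.10]) for q in s],np.float32)
                ~~~~^^^^^^^^^^^^^^^^^^^^^^^^^^^^^^^^^^^^^^^^^^^^^^^^^
  File "h.py", line 9, in proj
    c=ctrl.get_calibration(cam);K=c["intrinsics"];T=np.linalg.inv(c["T"])
ValueError: time passes only in moves, steps and waits
```

arm_command(
  claw=[1],
  travel=[
    [0.0004,0.0016,0],
  ],
  rotation=[
    [0,0,0],
  ],
)

```text
time_s: 17.8
tool_pos: [0.4467, -0.0503, 0.1607]
tcp_rot: [0.006, 0.515, 0.857, -0.008]
contact_force: [-4.4, -6.4, 8.7]
width: 0.0167
grip_force: 41.6
```

arm_command(
  claw=[1],
  travel=[
    [0.0004,0.0016,0],
  ],
  rotation=[
    [0,0,0],
  ],
)

```text
time_s: 17.92
tool_pos: [0.4479, -0.0491, 0.1607]
tcp_rot: [0.006, 0.515, 0.857, -0.008]
contact_force: [-4.1, -6.9, 9.7]
width: 0.0169
grip_force: 41.6
```

```bash
python3 - <<'E'
from h import *
crank()
E
```

```text
t 17.93 r 64.4mm az 132.6  Frad -2.3 Ftan -7.7 Fz 9.7 width 0.0169 pos [ 0.4479 -0.0491  0.1607] tilt [ 0.003 -0.02 ]
```

```bash
python3 - <<'E'
import h
from h import *
cal=ctrl.get_calibration("top")
K=cal["intrinsics"];T=np.linalg.inv(cal["T"])
h.proj=lambda cam,P:(lambda p:p[:2]/p[2])(K@(T[:3,:3]@np.asarray(P)+T[:3,3]))
for f in("t4","t5","t7"): h.prof(np.load(f"pics/{f}.npy"))
h.prof(ctrl.capture("top"))
E
```

```text
[[284 286 287 288 290 292 293 294 296 298 299 300 302 304 305 306 308 310
  311 312 314 316]
 [ 33  33  31  30  31  30  27  25  34  60 103 138 143 133 101  68  89 133
  148 145 143 142]
 [ 36  26  14  10  12  11   9   9  14  27  50  68  69  62  52  57  94 137
  150 146 144 143]]
[[284 286 287 288 290 292 293 294 296 298 299 300 302 304 305 306 308 310
  311 312 314 316]
 [143 144 146 146 125  65  21  17  31  60 103 138 142 132 100  67  89 133
  148 145 143 142]
 [109 104  91  79  66  32   7   5  12  27  50  68  67  61  51  56  93 137
  149 146 143 142]]
[[284 286 287 288 290 292 293 294 296 298 299 300 302 304 305 306 308 310
  311 312 314 316]
 [140 140 141 141 140 140 140 140 140 137 127 126 134 130  99  66  87 132
  146 143 141 141]
 [107 107 108 109 108 107 105  95  81  73  66  60  62  59  50  55  92 135
  148 144 142 141]]
[[284 286 287 288 290 292 293 294 296 298 299 300 302 304 305 306 308 310
  311 312 314 316]
 [140 140 140 140 140 140 140 141 140 139 131 125 132 130  99  66  87 132
  146 143 141 141]
 [106 106 107 108 108 108 107  99  84  74  68  61  61  59  50  55  92 135
  148 144 142 141]]
```

arm_command(
  claw=[1,1],
  travel=[
    [0.0003,0.0016,-0.0005],
    [0.0003,0.0016,0],
  ],
  rotation=[
    [0,0,0],
    [0,0,0],
  ],
)

```text
time_s: 18.23
tool_pos: [0.4501, -0.0472, 0.1608]
tcp_rot: [0.006, 0.515, 0.857, -0.008]
contact_force: [-4.4, -7.4, 6.0]
width: 0.0169
grip_force: 41.6
```

arm_command(
  claw=[1],
  travel=[
    [0.0003,0.0016,0],
  ],
  rotation=[
    [0,0,0],
  ],
)

```text
time_s: 18.35
tool_pos: [0.4514, -0.0462, 0.1608]
tcp_rot: [0.006, 0.515, 0.857, -0.008]
contact_force: [-5.2, -7.1, 6.9]
width: 0.017
grip_force: 41.6
```

arm_command(
  claw=[1,1],
  travel=[
    [0.0002,0.0016,0],
    [0.0002,0.0016,0],
  ],
  rotation=[
    [0,0,0],
    [0,0,0],
  ],
)

```text
time_s: 18.6
tool_pos: [0.4539, -0.0443, 0.1607]
tcp_rot: [0.006, 0.515, 0.857, -0.008]
contact_force: [-4.7, -7.5, 6.6]
width: 0.017
grip_force: 41.6
```

arm_command(
  claw=[1],
  travel=[
    [0.0001,0.0016,0],
  ],
  rotation=[
    [0,0,0],
  ],
)

```text
time_s: 18.73
tool_pos: [0.4552, -0.0434, 0.1608]
tcp_rot: [0.006, 0.515, 0.857, -0.008]
contact_force: [-4.2, -6.4, 7.6]
width: 0.0166
grip_force: 41.6
```

arm_command(
  claw=[1,1],
  travel=[
    [0.0001,0.0016,0],
    [5e-05,0.0016,0],
  ],
  rotation=[
    [0,0,0],
    [0,0,0],
  ],
)

```text
time_s: 18.98
tool_pos: [0.4578, -0.0418, 0.1608]
tcp_rot: [0.006, 0.515, 0.857, -0.008]
contact_force: [-4.4, -7.0, 7.3]
width: 0.0168
grip_force: 41.6
```

arm_command(
  claw=[1],
  travel=[
    [0,0.0016,0],
  ],
  rotation=[
    [0,0,0],
  ],
)

```text
time_s: 19.1
tool_pos: [0.4592, -0.041, 0.1608]
tcp_rot: [0.006, 0.515, 0.857, -0.008]
contact_force: [-5.8, -6.7, 7.1]
width: 0.0171
grip_force: 41.6
```

```bash
python3 - <<'E'
import h
from h import *
crank();t=ctrl.capture("top")
cal=ctrl.get_calibration("top")
K=cal["intrinsics"];T=np.linalg.inv(cal["T"])
h.proj=lambda cam,P:(lambda p:p[:2]/p[2])(K@(T[:3,:3]@np.asarray(P)+T[:3,3]))
h.prof(t)
E
```

```text
t 19.10 r 64.2mm az 120.2  Frad -2.8 Ftan -8.3 Fz 7.1 width 0.0171 pos [ 0.4592 -0.041   0.1608] tilt [ 0.001 -0.02 ]
[[284 286 287 288 290 292 293 294 296 298 299 300 302 304 305 306 308 310
  311 312 314 316]
 [140 140 140 140 140 140 140 140 140 140 140 138 129 123  98  67  88 131
  146 143 141 140]
 [106 106 107 107 108 108 108 108 104  90  78  73  64  55  50  56  92 135
  148 144 142 140]]
```

arm_command(
  claw=[1,1],
  travel=[
    [0,0.0016,0],
    [-5e-05,0.0016,0],
  ],
  rotation=[
    [0,0,0],
    [0,0,0],
  ],
)

```text
time_s: 19.4
tool_pos: [0.4619, -0.0395, 0.1607]
tcp_rot: [0.005, 0.515, 0.857, -0.008]
contact_force: [-6.3, -6.4, 7.3]
width: 0.0172
grip_force: 41.6
```

arm_command(
  claw=[1],
  travel=[
    [-0.0001,0.0016,0],
  ],
  rotation=[
    [0,0,0],
  ],
)

```text
time_s: 19.52
tool_pos: [0.4631, -0.0389, 0.1607]
tcp_rot: [0.005, 0.515, 0.857, -0.008]
contact_force: [-6.6, -7.7, 7.6]
width: 0.0168
grip_force: 41.6
```

arm_command(
  claw=[1],
  travel=[
    [-0.00015,0.0016,0],
  ],
  rotation=[
    [0,0,0],
  ],
)

```text
time_s: 19.65
tool_pos: [0.4642, -0.0384, 0.1607]
tcp_rot: [0.005, 0.515, 0.857, -0.009]
contact_force: [-7.5, -7.4, 9.1]
width: 0.0171
grip_force: 41.7
```

arm_command(
  claw=[1],
  travel=[
    [-0.0002,0.0016,0],
  ],
  rotation=[
    [0,0,0],
  ],
)

```text
time_s: 19.77
tool_pos: [0.4653, -0.0379, 0.1607]
tcp_rot: [0.005, 0.515, 0.857, -0.009]
contact_force: [-7.5, -7.2, 9.3]
width: 0.0169
grip_force: 41.7
```

arm_command(
  claw=[1],
  travel=[
    [-0.0002,0.0016,0],
  ],
  rotation=[
    [0,0,0],
  ],
)

```text
time_s: 19.9
tool_pos: [0.4664, -0.0374, 0.1607]
tcp_rot: [0.004, 0.515, 0.857, -0.009]
contact_force: [-8.3, -7.9, 9.4]
width: 0.0167
grip_force: 41.8
```

```bash
python3 - <<'E'
from h import *
crank()
E
```

```text
t 19.90 r 64.2mm az 113.0  Frad -4.0 Ftan -10.8 Fz 9.4 width 0.0167 pos [ 0.4664 -0.0374  0.1607] tilt [-0.002 -0.02 ]
```

arm_command(
  claw=[1],
  travel=[
    [-0.0002,0.0012,0],
  ],
  rotation=[
    [0,0,0],
  ],
)

```text
time_s: 20.02
tool_pos: [0.4672, -0.0371, 0.1607]
tcp_rot: [0.004, 0.515, 0.857, -0.01]
contact_force: [-9.5, -8.1, 10.8]
width: 0.0165
grip_force: 41.8
```

```bash
python3 - <<'E'
from h import *
crank()
E
```

```text
t 20.02 r 64.2mm az 112.2  Frad -3.9 Ftan -11.9 Fz 10.8 width 0.0165 pos [ 0.4672 -0.0371  0.1607] tilt [-0.003 -0.02 ]
```

arm_command(
  claw=[1],
  travel=[
    [0.0001,-0.0015,0],
  ],
  rotation=[
    [0,0,0],
  ],
)

```text
time_s: 20.15
tool_pos: [0.4672, -0.0372, 0.1607]
tcp_rot: [0.005, 0.515, 0.857, -0.008]
contact_force: [-5.9, -5.4, 6.9]
width: 0.0166
grip_force: 41.7
```

```bash
python3 - <<'E'
from h import *
crank()
E
```

```text
t 20.15 r 64.1mm az 112.3  Frad -2.8 Ftan -7.5 Fz 6.9 width 0.0166 pos [ 0.4672 -0.0372  0.1607] tilt [ 0.    -0.019]
```

arm_command(
  claw=[1,1,1],
  travel=[
    [0.0001,-0.0022,0],
    [0,0,0],
    [0,0,0],
  ],
  rotation=[
    [0,0,0],
    [0,0,5],
    [0,0,0],
  ],
)

```text
time_s: 20.52
tool_pos: [0.4669, -0.0373, 0.1608]
tcp_rot: [0.006, 0.552, 0.834, -0.006]
contact_force: [-2.7, -3.9, 5.5]
width: 0.0168
grip_force: 41.4
```

```bash
python3 - <<'E'
from h import *
crank();s,M=pose();print(np.degrees(np.arctan2(M[1,0],M[0,0])),M.T@s["contact_force"]);lean()
E
```

```text
t 20.52 r 64.1mm az 112.6  Frad -2.6 Ftan -3.9 Fz 5.5 width 0.0168 pos [ 0.4669 -0.0373  0.1608] tilt [ 0.004 -0.017]
112.93898325518897 [-2.63274143 -3.97411016 -5.46221725]
lean 35 272.8 161.3 [ 2.5 15.5] [-0.025  1.   ]
```

arm_command(
  claw=[1,1,1],
  travel=[
    [-0.004,0,0.0003],
    [-0.004,0,0.0003],
    [0,0,0],
  ],
  rotation=[
    [0,10,0],
    [0,10,0],
    [0,0,0],
  ],
)

```text
time_s: 20.95
tool_pos: [0.4701, -0.0456, 0.1586]
tcp_rot: [-0.142, 0.546, 0.821, 0.091]
contact_force: [-3.4, -3.6, 4.1]
width: 0.0171
grip_force: 41.7
```

```bash
cat >> h.py <<'E'
def fold():
    s,M=pose();print(s["time_s"],s["tool_pos"].round(4),"F tool",(M.T@s["contact_force"]).round(1),"tz",M[:,2].round(3),"w",s["width"].round(4))
    f=s["contact_force"];t=np.array([.924,.383]);print("Ftan",f[:2]@t,"pinch",(s["tool_pos"]-.0187*M[:,2]).round(4))
E
python3 - <<'E'
from h import *
fold();lean()
E
```

```text
Traceback (most recent call last):
  File "h.py", line 40, in fold
    s,M=pose();print(s["time_s"],s["tool_pos"].round(4),"F tool",(M.T@s["contact_force"]).round(1),"tz",M[:,2].round(3),"w",s["width"].round(4))
                                                                                                                            ^^^^^^^^^^^^^^^^
AttributeError: 'float' object has no attribute 'round'
```

arm_command(
  claw=[1,1,1],
  travel=[
    [-0.004,0,0.0003],
    [-0.004,0,0.0003],
    [0,0,0],
  ],
  rotation=[
    [0,10,0],
    [0,10,0],
    [0,0,0],
  ],
)

```text
time_s: 21.32
tool_pos: [0.4728, -0.0519, 0.1533]
tcp_rot: [-0.283, 0.521, 0.784, 0.185]
contact_force: [-3.3, -2.4, -1.7]
width: 0.0173
grip_force: 41.7
```

```bash
sed -i 's/,"w",s\["width"\].round(4)//' h.py; python3 - <<'E'
from h import *
fold();lean()
E
```

```text
21.325 [ 0.4728 -0.0519  0.1533] F tool [-1.8 -4.   0.7] tz [-0.251  0.584 -0.772]
Ftan -4.027971290434938 pinch [ 0.4775 -0.0629  0.1677]
lean 0 nan nan [nan nan] [nan nan]
  avg = a.mean(axis, **keepdims_kw)
  ret = um.true_divide(
h.py:26: RuntimeWarning: Degrees of freedom <= 0 for slice
  v,u=np.nonzero(k);w,V=np.linalg.eigh(np.cov(u,v));print("lean",len(u),u.mean().round(1),v.mean().round(1),np.sqrt(12*w).round(1),V[:,1].round(3))
  c *= np.true_divide(1, fact)
  c *= np.true_divide(1, fact)
h.py:26: RuntimeWarning: Mean of empty slice.
  v,u=np.nonzero(k);w,V=np.linalg.eigh(np.cov(u,v));print("lean",len(u),u.mean().round(1),v.mean().round(1),np.sqrt(12*w).round(1),V[:,1].round(3))
  ret = ret.dtype.type(ret / rcount)
```

arm_command(
  claw=[1,1,1],
  travel=[
    [-0.004,0,0.0003],
    [-0.004,0,0.0003],
    [0,0,0],
  ],
  rotation=[
    [0,10,0],
    [0,10,0],
    [0,0,0],
  ],
)

```text
time_s: 21.75
tool_pos: [0.4744, -0.0557, 0.1467]
tcp_rot: [-0.415, 0.48, 0.723, 0.272]
contact_force: [-6.2, 0.1, -4.7]
width: 0.0169
grip_force: 41.6
```

```bash
python3 - <<'E'
from h import *
fold();s,M=pose();print(M[:,0],s["joint_pos"])
E
```

```text
21.75 [ 0.4744 -0.0557  0.1467] F tool [-2.8 -5.6  4.6] tz [-0.34   0.792 -0.508]
Ftan -5.699975460208302 pinch [ 0.4807 -0.0705  0.1562]
[-0.19392681  0.46919143  0.86154036] [-0.62302964  0.66169342  1.55539985  0.48229346  1.8580475  -1.11979638]
```

arm_command(
  claw=[1,1,1,1,1],
  travel=[
    [0,-0.001,0],
    [-0.0048,0,0.0006],
    [-0.0048,0,0.0011],
    [-0.0042,0,0.0016],
    [-0.0041,0,0.002],
  ],
  rotation=[
    [0,0,0],
    [0,0,0],
    [0,0,0],
    [0,0,0],
    [0,0,0],
  ],
  newtons=25,
)

```text
time_s: 22.38
tool_pos: [0.4756, -0.0584, 0.1363]
tcp_rot: [-0.413, 0.478, 0.725, 0.274]
contact_force: [-2.9, -7.1, 15.3]
width: 0.0169
grip_force: 44.3
```

```bash
python3 - <<'E'
from h import *
fold()
E
```

```text
22.375 [ 0.4756 -0.0584  0.1363] F tool [ 10.4  -5.5 -12.4] tz [-0.337  0.792 -0.509]
Ftan -5.43188231950829 pinch [ 0.4819 -0.0732  0.1458]
```

arm_command(
  claw=[-1,-1,-1,-1,-1,-1],
  travel=[
    [0,0,0],
    [0,0,0],
    [0,0,0],
    [0,0,-0.04],
    [0,0,-0.06],
    [0,0,0],
  ],
  rotation=[
    [0,0,0],
    [0,0,0],
    [0,0,0],
    [0,0,0],
    [0,0,0],
    [0,0,0],
  ],
)

```text
time_s: 23.12
tool_pos: [0.5127, -0.1413, 0.1836]
tcp_rot: [-0.407, 0.481, 0.727, 0.273]
contact_force: [-0.4, 0.5, -0.3]
width: 0.0853
grip_force: 0.0
```

arm_command(
  claw=[1,1,1,1,1,1,1,1],
  travel=[
    [0,0,0],
    [0,0,0],
    [0,0,0],
    [0,0,0],
    [0,0,0],
    [0,0,0],
    [0,-0.06,-0.02],
    [0,-0.06,0],
  ],
  rotation=[
    [0,-10,0],
    [0,-10,0],
    [0,-10,0],
    [0,-10,0],
    [0,-10,0],
    [0,-9,0],
    [0,0,0],
    [0,0,0],
  ],
)

```text
time_s: 24.12
tool_pos: [0.3999, -0.1832, 0.2029]
tcp_rot: [0.001, 0.55, 0.835, 0.001]
contact_force: [-0.5, -1.4, 0.8]
width: -0.0
grip_force: 0.0
```

```bash
python3 - <<'E'
from h import *
fold();s,M=pose();print(M.round(3))
im=lean();t=ctrl.capture("top");m=redmask(t);k=np.zeros_like(m);k[200:335,240:330]=m[200:335,240:330]
v,u=np.nonzero(k);w,V=np.linalg.eigh(np.cov(u,v));print(len(u),u.mean(),v.mean(),np.sqrt(12*w),V[:,1])
np.save("pics/t8.npy",t);np.save("pics/s8.npy",im)
a=cv2.resize(im[140:210,215:315,::-1],(500,350),interpolation=cv2.INTER_CUBIC)
b=cv2.resize(t[220:320,160:310,::-1],(750,500)[::1],interpolation=cv2.INTER_CUBIC)
o=np.zeros((600,800,3),np.uint8);o[:266,:380]=cv2.resize(a,(380,266));o[266:600,:501]=cv2.resize(b,(501,334));cv2.imwrite("pics/c8.png",o)
E
```

```text
24.125 [ 0.3999 -0.1832  0.2029] F tool [-1.1 -1.  -0.8] tz [ 0.003 -0.001 -1.   ]
Ftan -1.0304054829553144 pinch [ 0.3999 -0.1832  0.2216]
[[-0.395  0.919  0.003]
 [ 0.919  0.395 -0.001]
 [-0.002  0.002 -1.   ]]
lean 74 266.7 175.3 [ 5.3 13.9] [-0.863  0.505]
123 272.739837398374 254.33333333333334 [ 6.59149271 18.53120294] [-0.9183589   0.39574856]
```

View pics/c8.png

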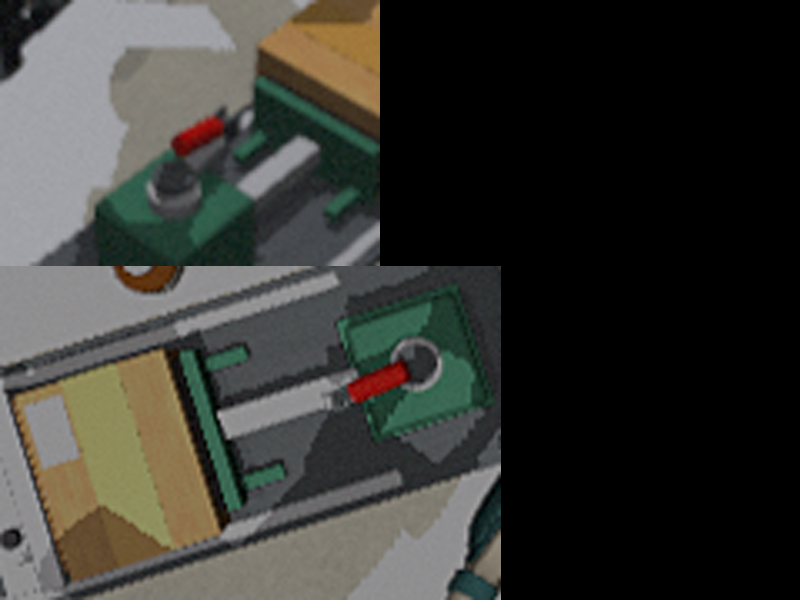

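The view shows the carton snug between jaw and liner, with the handle still lifted roughly 15° at its inner end. I'll press it flat with shut fingers.

arm_command(
  claw=[1,1,1,1,1],
  travel=[
    [0.0197,0.0396,0],
    [0.0197,0.0396,0],
    [0.0197,0.0396,0],
    [0,0,0.033],
    [0,0,0],
  ],
  rotation=[
    [0,0,0],
    [0,0,0],
    [0,0,0],
    [0,0,0],
    [0,0,0],
  ],
)

```text
time_s: 24.85
tool_pos: [0.485, -0.082, 0.1669]
tcp_rot: [-0.003, 0.552, 0.834, -0.0]
contact_force: [0.6, 0.3, 1.0]
width: -0.0001
grip_force: 0.0
```

```bash
python3 - <<'E'
from h import *
fold();s,M=pose();print(loc(np.array([.4855,-.082,.152])-s["tool_pos"],M))
E
```

```text
24.85 [ 0.485  -0.082   0.1669] F tool [ 0.   0.7 -1. ] tz [-0.005  0.003 -1.   ]
Ftan 0.6639008297759235 pinch [ 0.4851 -0.082   0.1856]
[-0.0003  0.0005  0.0149]
```

arm_command(
  claw=[1,1,1,1],
  travel=[
    [0,0.0005,0.005],
    [0,0,0.005],
    [0,0,0.005],
    [0,0,0],
  ],
  rotation=[
    [0,0,0],
    [0,0,0],
    [0,0,0],
    [0,0,0],
  ],
)

```text
time_s: 25.35
tool_pos: [0.4876, -0.0841, 0.1547]
tcp_rot: [0.001, 0.553, 0.833, 0.001]
contact_force: [0.1, 0.1, 1.6]
width: 0.0001
grip_force: 0.2
```

```bash
python3 - <<'E'
from h import *
fold()
E
```

```text
25.35 [ 0.4876 -0.0841  0.1547] F tool [ 0.1  0.1 -1.6] tz [ 0.002  0.001 -1.   ]
Ftan 0.10072930747034774 pinch [ 0.4876 -0.0841  0.1734]
```

arm_command(
  claw=[1,1,1],
  travel=[
    [0,0,0.004],
    [0,0,0.003],
    [0,0,0],
  ],
  rotation=[
    [0,0,0],
    [0,0,0],
    [0,0,0],
  ],
)

```text
time_s: 25.72
tool_pos: [0.4873, -0.0836, 0.1472]
tcp_rot: [-0.0, 0.552, 0.834, 0.001]
contact_force: [0.2, 0.6, 0.2]
width: 0.0002
grip_force: 0.0
```

```bash
python3 - <<'E'
from h import *
fold()
E
```

```text
25.725 [ 0.4873 -0.0836  0.1472] F tool [ 0.5  0.4 -0.2] tz [ 0.001  0.001 -1.   ]
Ftan 0.39985114074448636 pinch [ 0.4873 -0.0836  0.1659]
```

arm_command(
  claw=[1,1],
  travel=[
    [0,0,0.003],
    [0,0,0],
  ],
  rotation=[
    [0,0,0],
    [0,0,0],
  ],
)

```text
time_s: 25.98
tool_pos: [0.4882, -0.0835, 0.1458]
tcp_rot: [0.001, 0.552, 0.834, 0.001]
contact_force: [-1.3, 1.3, 9.1]
width: 0.0001
grip_force: 4.2
```

```bash
python3 - <<'E'
from h import *
fold()
im=ctrl.capture("scene");t=ctrl.capture("top")
for n,i,(r0,r1,c0,c1) in(("s",im,(140,215,230,300)),("t",t,(200,335,240,330))):
    m=redmask(i);k=np.zeros_like(m);k[r0:r1,c0:c1]=m[r0:r1,c0:c1];v,u=np.nonzero(k);print(n,len(u),u.mean(),v.mean(),np.linalg.eigh(np.cov(u,v))[1][:,1])
E
```

```text
25.975 [ 0.4882 -0.0835  0.1458] F tool [ 1.7 -0.7 -9.1] tz [ 0.003  0.001 -1.   ]
Ftan -0.7053166095656399 pinch [ 0.4882 -0.0835  0.1645]
s 38 267.9736842105263 178.23684210526315 [-0.71201135  0.70216795]
t 0 nan nan [nan nan]<stdin>:5: RuntimeWarning: Mean of empty slice.
  ret = ret.dtype.type(ret / rcount)
  avg = a.mean(axis, **keepdims_kw)
  ret = um.true_divide(
<stdin>:5: RuntimeWarning: Degrees of freedom <= 0 for slice
  c *= np.true_divide(1, fact)
  c *= np.true_divide(1, fact)
```

arm_command(
  claw=[1,1,1,1,1,1],
  travel=[
    [0,0,-0.02],
    [0,0,-0.05],
    [0,-0.06,0],
    [0,-0.06,0],
    [0,-0.03,0],
    [0,0,0],
  ],
  rotation=[
    [0,0,0],
    [0,0,0],
    [0,0,0],
    [0,0,0],
    [0,0,0],
    [0,0,0],
  ],
)

```text
time_s: 26.82
tool_pos: [0.3476, -0.1422, 0.2143]
tcp_rot: [0.0, 0.553, 0.833, 0.001]
contact_force: [1.2, 0.3, 0.3]
width: 0.0003
grip_force: 0.0
```

```bash
python3 - <<'E'
import h
from h import *
from scipy.optimize import least_squares
fold()
im=ctrl.capture("scene");t=ctrl.capture("top");c={}
for n,i,(r0,r1,c0,c1) in(("scene",im,(140,215,230,300)),("top",t,(200,335,240,330))):
    m=redmask(i);k=np.zeros_like(m);k[r0:r1,c0:c1]=m[r0:r1,c0:c1];v,u=np.nonzero(k);c[n]=(u.mean(),v.mean());print(n,len(u),c[n],np.linalg.eigh(np.cov(u,v))[1][:,1])
print("grip",tri(c["top"],c["scene"]))
ax=np.array([.489,-.0965,.138])
for az in(109,112,115):
  a=np.radians(az);d=np.array([np.cos(a),np.sin(a),0])
  for th in(0,10):
    q=np.radians(th);g=-d*np.cos(q)+np.array([0,0,np.sin(q)])
    for n in("top","scene"):
        p=[proj(n,ax+.065*d+r*g) for r in(.013,.036,.059)];e=p[2]-p[0];print(az,th,n,p[1].round(1),(e/np.linalg.norm(e)).round(3))
cal=ctrl.get_calibration("top")
K=cal["intrinsics"];T=np.linalg.inv(cal["T"])
h.proj=lambda cam,P:(lambda p:p[:2]/p[2])(K@(T[:3,:3]@np.asarray(P)+T[:3,3]))
h.prof(t); t0=np.load("pics/t8.npy");h.prof(t0)
E
```

```text
26.825 [ 0.3476 -0.1422  0.2143] F tool [-0.2  1.2 -0.3] tz [ 0.001  0.001 -1.   ]
Ftan 1.2156633017780598 pinch [ 0.3476 -0.1423  0.233 ]
scene 84 (np.float64(266.5238095238095), np.float64(178.0)) [-0.73185116  0.68146451]
top 117 (np.float64(273.4273504273504), np.float64(253.95726495726495)) [-0.91017922  0.41421465]
grip [ 0.47933662 -0.06920158  0.13715827]
109 0 top [273.6 254. ] [ 0.937 -0.35 ]
109 0 scene [266.8 177.8] [-0.774  0.634]
109 10 top [273.3 254.1] [ 0.938 -0.346]
109 10 scene [266.9 176.1] [-0.853  0.523]
112 0 top [273.8 254.6] [ 0.917 -0.398]
112 0 scene [266.4 177.6] [-0.74   0.673]
112 10 top [273.6 254.7] [ 0.919 -0.395]
112 10 scene [266.5 175.9] [-0.823  0.568]
115 0 top [274.1 255.1] [ 0.895 -0.446]
115 0 scene [266.  177.4] [-0.702  0.712]
115 10 top [273.8 255.3] [ 0.897 -0.443]
115 10 scene [266.  175.7] [-0.79   0.613]
[[284 286 287 288 290 292 293 294 296 298 299 300 302 304 305 306 308 310
  311 312 314 316]
 [142 142 142 142 142 142 142 142 143 143 143 142 133 122  98  68  89 134
  148 145 143 143]
 [107 108 109 109 109 110 110 110 108  98  83  75  68  56  49  56  94 137
  150 146 144 143]]
[[284 286 287 288 290 292 293 294 296 298 299 300 302 304 305 306 308 310
  311 312 314 316]
 [143 143 143 143 143 143 143 143 143 144 144 143 134 123  99  68  90 134
  149 146 144 143]
 [109 109 109 109 110 110 110 110 108  98  83  75  68  57  50  57  94 138
  150 146 144 144]]
```

```bash
python3 -c "
from cell import ctrl
print(ctrl.hand_in())"
```

```text
the job is handed in; nothing more can be done
None
```

I swung the handle up, cranked the jaw closed until the squeeze was about 20–24 N (estimated from the crank force), folded the handle flat with no sign of loosening, let go, and handed the job in at about 27 s; no verdict came back.

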